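# Press a relay module home on a contact test jig and hold it

## Robot

A 6-joint arm with a two-finger parallel gripper is mounted at the origin on a cart in front of the work surface, level with it; the furniture and walls round the work are solid. World frame = base frame: x ahead of the robot, y to its left, z up, the work surface at z = 0. Lengths are in mm, angles in rad, forces in N, time in s.
With the tool pointing down it reaches from about 275 to 1000 mm from the base axis. Payload 8.4 kg.
Tool frame: the origin (TCP) lies midway between the tips of the shut fingers; the grasp point (between the pads) lies 19 mm behind it; z points along the fingers, y is the line along which they close (so a half turn about z gives the same grasp; the last joint's range is limited). The gripper opens to 85 mm and grips with 20 to 120 N. Pads are 22 mm wide; open, the fingers measure 114 mm over their backs; the gripper's body (76 mm by 85 mm) begins 54 mm behind the grasp point. The pads swing forward as they close: fully open they stand 13 mm farther back than shut.
Start: joints at [-1.345, 0.353, 1.633, -0, 1.155, -0.002], TCP at [141.145, -608.856, 231.281] pointing down, gripper open.
Joint ranges: [-2.63, 2.63], [-0.92, 2.1], [0.06, 2.66], [-1.3, 4.44], [0, 2.69], [-3.02, 3.02]. Speed limits (rad/s): [2.22, 2.22, 2.79, 3.14, 3.14, 3.14].

## Interface

Orientations are given as [roll, pitch, yaw] about the fixed x, y, z axes, in that order (R = Rz(yaw) Ry(pitch) Rx(roll)).
In Python, from rig import r, imaging gives the robot as it stands. The module is installed in compiled form; this text tells all that it offers.
- The arm moves only by the tool arm_command, never from a script. Its argument "deltas" is a list of rows, each an object of numbers: "hand": the finger opening in mm, from 0 to 85.4; "tx", "ty", "tz": the shift along the tool's x, y, z in mm; "wx", "wy", "wz": the turn, a rotation vector about the tool's x, y, z in rad. A call has 1 to 8 rows; each row shifts and turns the commanded pose from where the row before left it, along the tool's axes as they then stand; what a row does not reach is not made up. A row lasts 1/8 s, in which the tool goes at most 62.5 mm and 10.7 degrees, less where a joint would pass 70% of its speed; a pose out of reach is approached as far as the arm can. A call with a gripper value outside its range is refused whole. The fingers move at their own pace and stop on an object; "squeeze" is the grip in N (left out, the last holds). Time passes only in rows, so rows that do not move let the fingers close. It gives the time, the measured TCP pose, the force, the opening and the grip force at its end, in the units of the state.
- r.sense(): the state, without advancing time (a new reading comes with each control period).
- imaging.grab_frame(name): name is "side" or "top"; returns a dict with "image" (480x640x3 uint8, red, green, blue), "mtx" (3x3 intrinsics, pixels), "D" ([k1, k2, p1, p2, k3] as OpenCV has them; the pictures are not rectified), "world_to_cam" (4x4, takes a point from world to camera coordinates). Camera axes: x right, y up, looking along -z (the intrinsics and any distortion apply to the point x, -y, -z); pixel columns grow to the right and rows downward; lengths in mm; the calibration is good to about 2 mm. A picture is of the moment at which its call begins. There is no depth.
- r.sign_off(): hands the job in; it is judged then, once.
The state is a dict: "clock": time; "qpos": joint angles; "qvel": joint speeds; "joint_efforts": joint torques, N m; "eef_pos": TCP position; "tcp_rot": TCP orientation; "contact_force": force on the tool from outside, world axes, zero at the start; "wrist_torque": the same for the moment, N m; "opening": opening from 0.0 (shut) to 1.0 (fully open); "grasp_force": force on a finger pad.
Only numpy, scipy, OpenCV 4.12 (cv2) and the standard library are available. Lean on these libraries where they do the work, as an engineer would, in place of code of your own. Each camera call takes 0.05 s, during which the arm holds its last target. There are 200 camera calls.

## Task

Pick up the relay module and lower its holed back plate over the two locating pins of the test jig. Then press it down against the sprung contact plunger until the plate lies flush and firm on both rest pads, without ramming it, and finish while still holding it pressed down there: the spring lifts it if you let go. Leave the bottle, cup, screwdriver and solder spool where they stand.

Things in the scene. Friction and masses are not known exactly. Their poses are not given: they have to be found in the camera images.
- module: Relay module, 0.2 kg, lying plate down. Aluminium plate 56 x 124 x 6 mm (x, y, z); black housing 30 x 50 mm on its middle, top 43 mm above the plate's underside: grip it across the 30 mm (x). Green terminal blocks beside it at y = +-32 mm, 12 mm wide, 17 mm high. Origin: centre of the underside, z up. Alike when turned half round about z: either way round is right.
- jig: Test jig, fixed. Base 110 x 170 x 12 mm (x, y, z); two towers 50 x 34 mm at y = +-45 mm; their flat dark tops, the rest pads, 36 mm above the bench, are the hard stop. A steel pin rises from each pad's middle: 8 mm thick for 11 mm, then tapering to 3 mm at its tip 20 mm above the pad. Plunger in a brass barrel at x = y = 0. Origin: centre of the base's underside, z up.
- plunger (a joint): Travel of the sprung plunger, m: 0 fully out (tip 8 mm above the rest pads), grows as it is pressed down; 0.008 with the plate on the pads (the pads are the stop: it could go to 0.012). Spring about 5 N at 0, 11 N at 0.008, more than the module's weight; so a firm hold on the pads loads the jig with 15 to 30 N in all. The jig stands 80 N at most.
- plunger_tip (a point): Centre of the top of the plunger's tip; 44 mm above the bench when out.
- plate_end_left (a point): Centre of the module's round through hole, 11 mm across, at its own x = 0, y = +45 mm, at the level of the plate's underside.
- plate_end_right (a point): Centre of the module's round through hole, 11 mm across, at its own x = 0, y = -45 mm, at the level of the plate's underside.
- bottle: Bystander: white cleaner bottle with a red dropper cap, 55 mm across, 122 mm high, standing. Origin: centre of its underside.
- cup: Bystander: black parts cup with small green parts, 96 mm across, 74 mm high. Origin: centre of its underside.
- driver: Bystander: small screwdriver with a red handle, 178 mm long, lying. Origin: centre of its underside, length along y.
- spool2: Bystander: loose solder spool with black flanges and white wire, 59 x 72 x 41 mm, beyond the work at the back right of the bench (another one, fixed, stands nearer, farther right). Origin: centre of its underside.
Things that resemble listed ones, but are neither listed nor needed, are in the scene too. There is more than one size of the jig; the job needs the larger.

How it is judged:
By the outcome, as a careful person would: the job done as asked, in the order asked, and still so for the second after the job is handed in, while the arm keeps its last pose, push and grip.
It also fails if it takes over 45 s, if anything falls off the work surface, if the arm or the gripper's body presses on something with over 40 N, if the wrist force passes 120 N, or if a joint passes its speed limit or range.

## Working session

There is one attempt and no reset: what is moved stays moved. The work goes in short steps, Python scripts to look and compute and a tool call to move; the robot and the scene stay as the last step left them, time stands still between calls to the robot, and variables do not carry over. Pictures are saved under pics/ and viewed, at most 10 in all, crops included, and the job is handed in when it is done.

Besides the shell and the picture viewer there is one more tool, called after "Emit:" as name(argument=value, ...) on one line, values as JSON. arm_command: Moves the arm, as the interface text tells. Its arguments: {"type":"object","properties":{"deltas":{"type":"array"},"squeeze":{"type":"number"}},"required":["deltas"]}

```bash
mkdir -p pics; cat > h.py <<'E'
import numpy as np, cv2
from rig import r, imaging
def grab(n,fn=None):
    f=imaging.grab_frame(n)
    if fn: cv2.imwrite('pics/'+fn,f['image'][:,:,::-1])
    return f
F=np.diag([1.,-1,-1])
def ray(f,uv):
    p=cv2.undistortPoints(np.array(uv,float).reshape(-1,1,2),np.array(f['mtx']),np.array(f['D'])).reshape(-1,2)
    M=np.array(f['world_to_cam']);R=M[:3,:3];t=M[:3,3]
    d=(np.c_[p,np.ones(len(p))]@F)@R
    return -R.T@t, d/np.linalg.norm(d,axis=1)[:,None]
def plane(f,uv,z):
    c,d=ray(f,uv); return c+d*((z-c[2])/d[:,2])[:,None]
def tri(f1,a,f2,b):
    c1,d1=ray(f1,a);c2,d2=ray(f2,b);out=[]
    for x,y in zip(d1,d2):
        s=np.linalg.lstsq(np.c_[x,-y],c2-c1,rcond=None)[0]
        p,q=c1+s[0]*x,c2+s[1]*y; out.append(np.r_[(p+q)/2,np.linalg.norm(p-q)])
    return np.array(out)
def proj(f,P):
    M=np.array(f['world_to_cam']);X=(np.c_[P,np.ones(len(P))]@M.T)[:,:3]@F
    return cv2.projectPoints(X,np.zeros(3),np.zeros(3),np.array(f['mtx']),np.array(f['D']))[0].reshape(-1,2)
E
python3 - <<'E'
from h import *
np.set_printoptions(precision=3,suppress=True)
for n in('side','top'):
    f=grab(n,n+'0.png');M=np.array(f['world_to_cam']);print(n,-M[:3,:3].T@M[:3,3],-M[2,:3],f['mtx'],f['D'])
print(r.sense())
E
```

```text
side [  524.439 -1131.988   776.917] [ 0.066  0.869 -0.491] [[562.169   0.    315.121]
 [  0.    562.169 232.419]
 [  0.      0.      1.   ]] [-0.061  0.     0.     0.     0.   ]
top [ 441.41    77.663 1164.793] [ 0.158  0.    -0.987] [[536.725   0.    316.091]
 [  0.    536.725 246.447]
 [  0.      0.      1.   ]] [-0.075  0.     0.     0.     0.   ]
{'clock': 0.1, 'qpos': array([-1.345,  0.354,  1.634,  0.   ,  1.155, -0.002]), 'qvel': array([-0.001, -0.002, -0.001,  0.001, -0.002, -0.001]), 'joint_efforts': array([ -0.   , -60.636, -34.282,   0.   ,   0.004,   0.   ]), 'eef_pos': array([ 141.064, -608.441,  230.637]), 'tcp_rot': array([-3.14 , -0.   ,  0.228]), 'contact_force': array([ 0.168,  0.143, -0.154]), 'wrist_torque': array([-0.001, -0.014, -0.002]), 'grasp_force': 0.0, 'opening': 0.999932127289846}
```

View pics/side0.png

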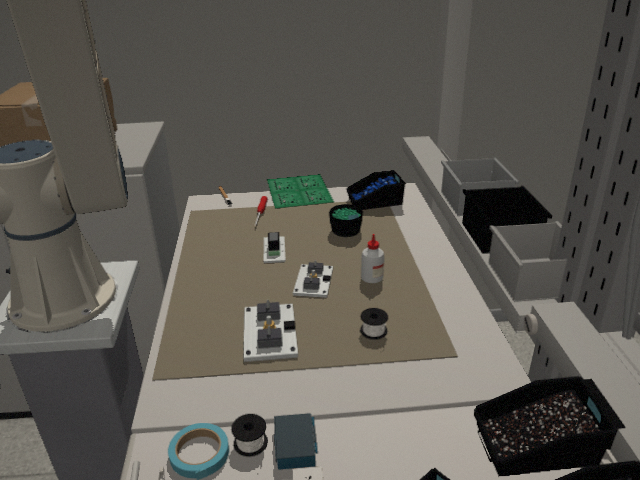

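View pics/top0.png

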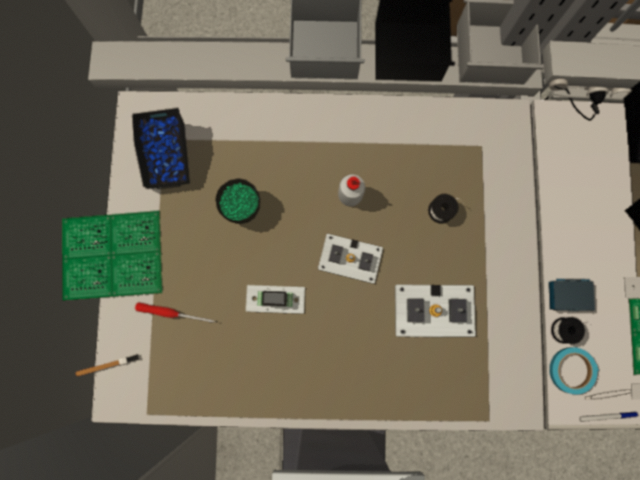

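The side view shows the module at (274,247), the large jig at (270,330) and a small decoy jig at (314,280). In the top view they are at (275,299), (436,311) and (350,258). Next I'll enlarge the relevant patches.

```bash
python3 - <<'E'
import cv2, numpy as np
t=cv2.imread('pics/top0.png');s=cv2.imread('pics/side0.png')
def c(i,u,v,w,h,k): return cv2.resize(i[v:v+h,u:u+w],(w*k,h*k),interpolation=cv2.INTER_CUBIC)
A=np.vstack([np.hstack([c(t,240,275,66,50,6),c(t,390,280,66,50,6)*1]),np.hstack([c(s,241,227,66,50,6),c(s,238,296,66,50,6)])])
A=np.hstack([c(t,240,270,72,56,4),c(t,390,278,92,66,4)[:224]]) if 0 else None
B=np.zeros((600,800,3),np.uint8)
B[:280,:350]=c(t,240,275,70,56,5); B[:300,360:800]=c(t,392,280,88,60,5)
B[300:500,:250]=c(s,250,227,50,40,5); B[300:600,400:750]=c(s,235,297,70,60,5)
cv2.imwrite('pics/c0.png',B)
E
```

```text
(no output)
```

View pics/c0.png

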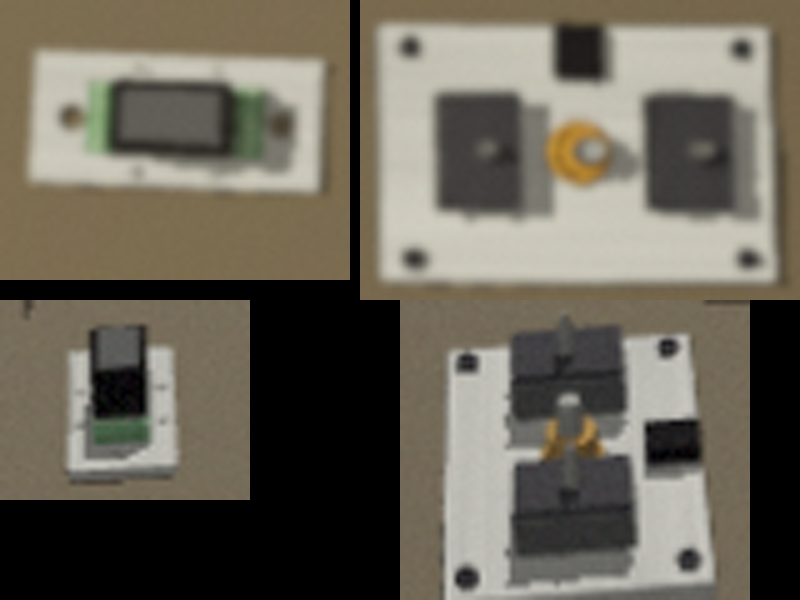

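The crops show the plate at top (246–305, 285–313) with holes near (254,298) and (296,300). The jig pads are dark with thin pins, pad centres near (415,310) and (457,310). I'll measure with contours.

```bash
cat > meas.py <<'E'
from h import *
np.set_printoptions(precision=2,suppress=True)
def blob(f,seed,kind,win=45):
    hsv=cv2.cvtColor(f['image'],cv2.COLOR_RGB2HSV).astype(int);S,V=hsv[...,1],hsv[...,2]
    m=(S<60)&(V>120) if kind=='w' else (S<70)&(V<90)
    w=np.zeros_like(m);u,v=seed;w[v-win:v+win,u-win:u+win]=1
    cs=cv2.findContours((m&w).astype(np.uint8),cv2.RETR_EXTERNAL,cv2.CHAIN_APPROX_NONE)[0]
    return max(cs,key=cv2.contourArea).reshape(-1,2).astype(float)
def rect(f,c,z):
    P=plane(f,c,z)[:,:2].astype(np.float32);(x,y),(w,h),a=cv2.minAreaRect(P)
    return np.array([x,y,w,h,a])
E
python3 - <<'E'
from meas import *
s=grab('side');t=grab('top')
for nm,f,ms,js in(('top',t,(275,299),(436,311)),('side',s,(274,250),(270,330))):
    a=blob(f,ms,'w',35);b=blob(f,js,'w')
    print(nm,'module z6',rect(f,a,6),'jig z12',rect(f,b,12), 'z0',rect(f,b,0)[:4])
# point correspondences: jig base-corner screws, pins, housing top corners
T=lambda x,y,ou,ov:(ou+x/5-.4,ov+y/5-.4)
top=[T(410-360,47,392,280),T(742-360,47,392,280),T(413-360,258,392,280),T(748-360,258,392,280)]
# side: +y is far; left screws in top (+y) are far ; top-of-image in top (+x) is right in side
S=lambda x,y:(235+(x-400)/5-.4,297+(y-300)/5-.4)
sd=[S(668,347),S(689,559),S(466,362),S(466,577)]
print('screws',tri(t,top,s,sd))
# pin tips: top, side
print('pins',tri(t,[T(482-360,147,392,280),T(698-360,147,392,280)],s,[S(565,320),S(568,445)]))
print('plunger',tri(t,[T(593-360,150,392,280)],s,[S(569,400)]))
# pads' top-face corners in top view on z36
for nm,q in(('padL',[(437,93),(519,93),(437,209),(519,209)]),('padR',[(647,96),(733,95),(647,212),(734,210)])):
    P=plane(t,[T(x-360,y,392,280) for x,y in q],36);print(nm,P[:,:2].tolist(),P.mean(0))
# housing top corners
h=[T(113,84,240,275),T(232,86,240,275),T(108,150,240,275),T(230,154,240,275)]
P=plane(t,h,43);print('housing',P,P.mean(0))
# housing near-top edge (at -y): top right corners <-> side lower corners of gray top
print('hous tri',tri(t,[h[1],h[3]],s,[(250+145/5-.4,227+68/5-.4),(250+92/5-.4,227+70/5-.4)]))
E
```

```text
top module z6 [510.83 164.71 127.12  59.43  89.15] jig z12 [ 492.93 -179.09  111.21  172.39    0.77] z0 [ 493.47 -181.76  112.36  174.19]
side module z6 [511.16 165.75 131.36  59.39  89.68] jig z12 [ 491.96 -180.4   111.43  173.56    0.6 ] z0 [ 491.45 -165.47  113.18  176.29]
screws [[ 536.54 -107.84   12.98    0.12]
 [ 538.6  -252.14   13.18    0.52]
 [ 446.16 -108.8    13.31    0.72]
 [ 448.18 -252.9    13.12    0.65]]
pins [[ 492.33 -131.84   49.39    0.22]
 [ 492.95 -221.65   52.04    1.48]]
plunger [[ 492.47 -179.77   42.58    0.49]]
padL [[515.3900524196241, -115.47126146461883], [515.9657091380321, -150.1889440009245], [466.8972827827233, -115.24253956673277], [467.42425682181755, -149.75102698365518]] [ 491.42 -132.66   36.  ]
padR [[515.5714880985761, -204.57177297947584], [516.5575260666269, -241.29765238564096], [466.95428564930523, -203.80797955598587], [468.28832509833995, -240.7448384456012]] [ 491.84 -222.61   36.  ]
housing [[523.45 188.74  43.  ]
 [523.62 138.94  43.  ]
 [495.9  189.9   43.  ]
 [495.28 139.01  43.  ]] [509.56 164.15  43.  ]
hous tri [[524.08 138.97  42.91   0.91]
 [496.12 139.02  43.7    1.74]]
```

Emit:
arm_command(deltas=[{"tx": 33.4,"ty": -41.8,"hand": 85},{"tx": 33.4,"ty": -41.8},{"tx": 33.4,"ty": -41.8},{"tx": 33.4,"ty": -41.8},{"tx": 33.4,"ty": -41.8},{"tx": 33.4,"ty": -41.8},{"tx": 33.4,"ty": -41.8},{"tx": 33.4,"ty": -41.8}], squeeze=40)

```text
schema error: expected keys hand, tx, ty, tz, wx, wy, wz
```

Emit:
arm_command(deltas=[{"tx": 33.4,"ty": -41.8},{"tx": 33.4,"ty": -41.8},{"tx": 33.4,"ty": -41.8},{"tx": 33.4,"ty": -41.8},{"tx": 33.4,"ty": -41.8},{"tx": 33.4,"ty": -41.8},{"tx": 33.4,"ty": -41.8},{"tx": 33.4,"ty": -41.8}])

```text
schema error: expected keys hand, tx, ty, tz, wx, wy, wz
```

Emit:
arm_command(deltas=[{"wz": -0.166},{"wz": -0.166},{"wz": -0.166},{"wz": -0.166},{"wz": -0.166},{"wz": -0.166},{"wz": -0.166},{"wz": -0.166}])

```text
schema error: expected keys hand, tx, ty, tz, wx, wy, wz
```

All keys are needed in every row.

Emit:
arm_command(deltas=[{"hand": 85,"tx": 33.4,"ty": -41.8,"tz": 0,"wx": 0,"wy": 0,"wz": 0},{"hand": 85,"tx": 33.4,"ty": -41.8,"tz": 0,"wx": 0,"wy": 0,"wz": 0},{"hand": 85,"tx": 33.4,"ty": -41.8,"tz": 0,"wx": 0,"wy": 0,"wz": 0},{"hand": 85,"tx": 33.4,"ty": -41.8,"tz": 0,"wx": 0,"wy": 0,"wz": 0},{"hand": 85,"tx": 33.4,"ty": -41.8,"tz": 0,"wx": 0,"wy": 0,"wz": 0},{"hand": 85,"tx": 33.4,"ty": -41.8,"tz": 0,"wx": 0,"wy": 0,"wz": 0},{"hand": 85,"tx": 33.4,"ty": -41.8,"tz": 0,"wx": 0,"wy": 0,"wz": 0},{"hand": 85,"tx": 33.4,"ty": -41.8,"tz": 0,"wx": 0,"wy": 0,"wz": 0}], squeeze=40)

```text
clock: 1.2
eef_pos: [326.4, -221.2, 231.5]
tcp_rot: [3.141, -0.001, 0.227]
contact_force: [1.2, -0.3, 0.6]
opening: 0.997
grasp_force: 0.0
```

Emit:
arm_command(deltas=[{"hand": 85,"tx": 33.4,"ty": -41.8,"tz": 0,"wx": 0,"wy": 0,"wz": 0},{"hand": 85,"tx": 33.4,"ty": -41.8,"tz": 0,"wx": 0,"wy": 0,"wz": 0},{"hand": 85,"tx": 33.4,"ty": -41.8,"tz": 0,"wx": 0,"wy": 0,"wz": 0},{"hand": 85,"tx": 33.4,"ty": -41.8,"tz": 0,"wx": 0,"wy": 0,"wz": 0},{"hand": 85,"tx": 33.4,"ty": -41.8,"tz": 0,"wx": 0,"wy": 0,"wz": 0},{"hand": 85,"tx": 33.4,"ty": -41.8,"tz": 0,"wx": 0,"wy": 0,"wz": 0},{"hand": 85,"tx": 33.4,"ty": -41.8,"tz": 0,"wx": 0,"wy": 0,"wz": 0},{"hand": 85,"tx": 33.4,"ty": -41.8,"tz": 0,"wx": 0,"wy": 0,"wz": 0}])

```text
clock: 2.2
eef_pos: [511.2, 165.2, 231.2]
tcp_rot: [3.141, -0.0, 0.228]
contact_force: [-0.3, -0.4, -0.7]
opening: 0.998
grasp_force: 0.0
```

Emit:
arm_command(deltas=[{"hand": 85,"tx": 0,"ty": 0,"tz": 0,"wx": 0,"wy": 0,"wz": -0.166},{"hand": 85,"tx": 0,"ty": 0,"tz": 0,"wx": 0,"wy": 0,"wz": -0.166},{"hand": 85,"tx": 0,"ty": 0,"tz": 0,"wx": 0,"wy": 0,"wz": -0.166},{"hand": 85,"tx": 0,"ty": 0,"tz": 0,"wx": 0,"wy": 0,"wz": -0.166},{"hand": 85,"tx": 0,"ty": 0,"tz": 0,"wx": 0,"wy": 0,"wz": -0.166},{"hand": 85,"tx": 0,"ty": 0,"tz": 0,"wx": 0,"wy": 0,"wz": -0.166},{"hand": 85,"tx": 0,"ty": 0,"tz": 0,"wx": 0,"wy": 0,"wz": -0.166},{"hand": 85,"tx": 0,"ty": 0,"tz": 0,"wx": 0,"wy": 0,"wz": -0.166}])

```text
clock: 3.2
eef_pos: [510.6, 163.3, 231.2]
tcp_rot: [-3.141, 0.0, 1.561]
contact_force: [0.5, 0.3, 0.4]
opening: 0.995
grasp_force: 0.0
```

Emit:
arm_command(deltas=[{"hand": 85,"tx": 0,"ty": 0,"tz": 40,"wx": 0,"wy": 0,"wz": 0},{"hand": 85,"tx": 0,"ty": 0,"tz": 40,"wx": 0,"wy": 0,"wz": 0},{"hand": 85,"tx": 0,"ty": 0,"tz": 40,"wx": 0,"wy": 0,"wz": 0},{"hand": 85,"tx": 0,"ty": 0,"tz": 40,"wx": 0,"wy": 0,"wz": 0},{"hand": 85,"tx": 0,"ty": 0,"tz": 25,"wx": 0,"wy": 0,"wz": 0},{"hand": 85,"tx": 0,"ty": 0,"tz": 17,"wx": 0,"wy": 0,"wz": 0},{"hand": 85,"tx": 0,"ty": 0,"tz": 10,"wx": 0,"wy": 0,"wz": 0},{"hand": 85,"tx": 0,"ty": 0,"tz": 6,"wx": 0,"wy": 0,"wz": 0}])

```text
clock: 4.2
eef_pos: [511.0, 163.5, 13.3]
tcp_rot: [3.141, -0.0, 1.556]
contact_force: [-1.2, -0.7, -0.4]
opening: 0.998
grasp_force: 0.0
```

Emit:
arm_command(deltas=[{"hand": 60,"tx": 0,"ty": 0,"tz": 0,"wx": 0,"wy": 0,"wz": 0},{"hand": 45,"tx": 0,"ty": 0,"tz": 0,"wx": 0,"wy": 0,"wz": 0},{"hand": 36,"tx": 0,"ty": 0,"tz": 0,"wx": 0,"wy": 0,"wz": 0},{"hand": 28,"tx": 0,"ty": 0,"tz": 0,"wx": 0,"wy": 0,"wz": 0},{"hand": 20,"tx": 0,"ty": 0,"tz": 0,"wx": 0,"wy": 0,"wz": 0},{"hand": 20,"tx": 0,"ty": 0,"tz": 0,"wx": 0,"wy": 0,"wz": 0},{"hand": 20,"tx": 0,"ty": 0,"tz": 0,"wx": 0,"wy": 0,"wz": 0},{"hand": 20,"tx": 0,"ty": 0,"tz": 0,"wx": 0,"wy": 0,"wz": 0}], squeeze=60)

```text
clock: 5.2
eef_pos: [511.1, 163.5, 13.9]
tcp_rot: [3.141, -0.0, 1.556]
contact_force: [-1.5, -1.1, 6.0]
opening: 0.341
grasp_force: 58.7
```

Emit:
arm_command(deltas=[{"hand": 20,"tx": 0,"ty": 0,"tz": -4,"wx": 0,"wy": 0,"wz": 0},{"hand": 20,"tx": 0,"ty": 0,"tz": -10,"wx": 0,"wy": 0,"wz": 0},{"hand": 20,"tx": 0,"ty": 0,"tz": -20,"wx": 0,"wy": 0,"wz": 0},{"hand": 20,"tx": 0,"ty": 0,"tz": -30,"wx": 0,"wy": 0,"wz": 0},{"hand": 20,"tx": 0,"ty": 0,"tz": -26,"wx": 0,"wy": 0,"wz": 0},{"hand": 20,"tx": 0,"ty": 0,"tz": -10,"wx": 0,"wy": 0,"wz": 0},{"hand": 20,"tx": -15,"ty": -1,"tz": 0,"wx": 0,"wy": 0,"wz": 0},{"hand": 20,"tx": -30,"ty": -1,"tz": 0,"wx": 0,"wy": 0,"wz": 0}])

```text
clock: 6.2
eef_pos: [507.2, 117.6, 112.4]
tcp_rot: [-3.14, 0.0, 1.557]
contact_force: [0.8, -1.0, -3.9]
opening: 0.338
grasp_force: 59.5
```

Emit:
arm_command(deltas=[{"hand": 20,"tx": -45,"ty": -2,"tz": 0,"wx": 0,"wy": 0,"wz": 0},{"hand": 20,"tx": -45,"ty": -2,"tz": 0,"wx": 0,"wy": 0,"wz": 0},{"hand": 20,"tx": -45,"ty": -2,"tz": 0,"wx": 0,"wy": 0,"wz": 0},{"hand": 20,"tx": -45,"ty": -2,"tz": 0,"wx": 0,"wy": 0,"wz": 0},{"hand": 20,"tx": -45,"ty": -1,"tz": 0,"wx": 0,"wy": 0,"wz": 0},{"hand": 20,"tx": -40,"ty": -1,"tz": 0,"wx": 0,"wy": 0,"wz": 0},{"hand": 20,"tx": -23.5,"ty": -1,"tz": 0,"wx": 0,"wy": 0,"wz": 0},{"hand": 20,"tx": -10,"ty": 0,"tz": 0,"wx": 0,"wy": 0,"wz": -0.028}])

```text
clock: 7.2
eef_pos: [490.8, -181.7, 111.9]
tcp_rot: [-3.139, -0.001, 1.583]
contact_force: [0.2, 0.2, -3.0]
opening: 0.34
grasp_force: 59.5
```

```bash
python3 - <<'E'
from h import *
s=grab('side','side1.png');t=grab('top','top1.png')
q=r.sense();print(q['clock'],q['eef_pos'],q['tcp_rot'],q['contact_force'],q['opening'])
print(proj(t,np.array([[492.5,-179,100]])),proj(s,np.array([[492.5,-179,100.]])))
a,b=cv2.imread('pics/top1.png'),cv2.imread('pics/side1.png')
c=lambda i,u,v:cv2.resize(i[v:v+100,u:u+100],(400,400),interpolation=cv2.INTER_CUBIC)
cv2.imwrite('pics/c1.png',np.hstack([c(a,390,255),c(b,220,250)]))
E
```

```text
7.3 [ 491.10094345 -181.2261365   112.00492897] [-3.13946648e+00 -5.10719856e-04  1.58236241e+00] [-0.4626118  -0.17009505 -2.50548625] 0.34214850245463246
[[444.37524608 308.24223896]] [[266.48269716 294.23412008]]
```

View pics/c1.png

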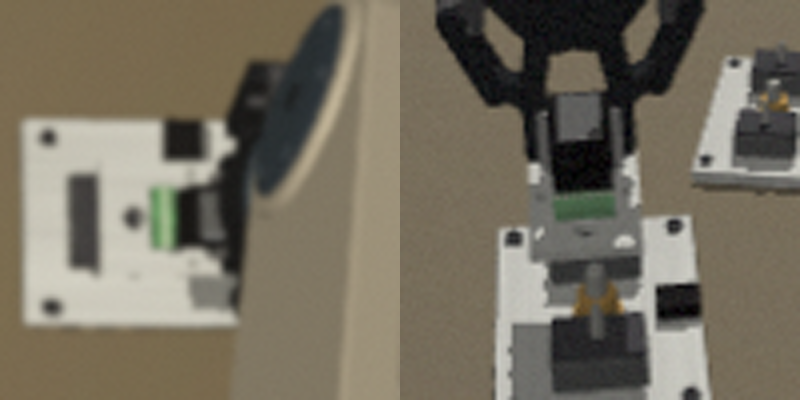

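The top crop shows the +y hole near full-image (423,309) and the side crop shows the plate's near end above the jig; the arm hides the rest. I'll compare the hole with the pin.

```bash
python3 - <<'E'
from h import *
np.set_printoptions(precision=1,suppress=True)
t=cv2.imread('pics/top1.png').astype(int);f=grab('top');s=grab('side')
g=t.sum(2)/3;w=g[302:316,416:430];print(w.astype(int))
m=np.clip(150-w,0,None)*(w<150);v,u=np.mgrid[302:316,416:430];c=((u*m).sum()/m.sum(),(v*m).sum()/m.sum());print(c,plane(f,[c],104.5),plane(f,[c],101.5))
# near plate edge in side, upper-surface corners (crop->px): left 530,243?, right 640,236?
P=lambda x,y:(220+(x-400)/4-.4,250+y/4-.4)
print('lower edge corners z98.5',plane(s,[P(530,261),P(640,254)],98.5))
t0=cv2.imread('pics/top0.png').astype(int).sum(2)/3;print(t0[300:322,404:426].astype(int))
E
```

```text
[[189 195 194 195 194 194 194 195 193 193 181 155 135 138]
 [191 196 195 195 195 194 195 195 195 195 180 143 117 126]
 [191 196 196 195 196 195 194 194 194 195 181 146 117 124]
 [191 195 195 195 195 191 186 184 187 190 184 152 122 126]
 [190 196 197 196 191 178 159 154 164 178 176 151 125 126]
 [191 195 196 192 179 152 119 108 125 153 165 148 126 128]
 [191 196 196 189 164 121  83  80 101 131 151 143 124 128]
 [190 196 196 186 156 106  69  70  96 126 146 136 120 125]
 [191 196 196 191 168 120  77  73 101 134 153 141 117 122]
 [192 197 197 194 182 151 113  99 121 154 166 146 115 119]
 [190 196 198 198 192 180 158 147 157 175 179 149 116 119]
 [188 195 195 196 196 192 187 182 185 190 184 150 116 119]
 [187 194 195 195 195 196 195 194 195 196 186 157 122 120]
 [188 195 196 197 197 197 196 196 197 196 188 160 125 121]]
(np.float64(425.33740142696206), np.float64(308.97653022906496)) [[ 490.3 -140.   104.5]] [[ 490.4 -140.6  101.5]]
lower edge corners z98.5 [[ 463.3 -243.    98.5]
 [ 517.3 -243.7   98.5]]
[[190 182 150 104  72  65  64  62  62  64  64  63  64  62  62  62  61  62
   63  86 
[... 1262 characters left out ...]
2  64  63  63  61  65  63  63
   62  72  92 111]
 [194 188 164 118  80  66  64  63  64  63  64  62  64  65  63  62  63  62
   62  71  90 109]
 [195 190 164 119  78  64  64  62  63  61  64  65  63  64  62  63  63  61
   62  71  89 109]
 [197 191 166 118  76  64  64  64  62  63  66  66  63  63  62  63  62  62
   65  70  91 109]
 [199 191 167 118  75  64  63  63  64  63  64  65  65  63  63  63  63  63
   63  72  91 112]
 [197 192 166 117  75  61  61  62  63  64  64  64  63  62  63  63  62  63
   62  70  90 111]
 [196 193 168 119  78  64  62  65  64  65  66  66  65  62  63  62  63  61
   66  74  92 110]
 [199 196 175 139 105  93  90  90  83  80  78  79  74  73  73  73  74  74
   76  83  97 113]]
```

```bash
python3 - <<'E'
from h import *
np.set_printoptions(precision=2,suppress=True)
g1=cv2.imread('pics/top1.png').astype(float).sum(2)/3;g0=cv2.imread('pics/top0.png').astype(float).sum(2)/3
f=grab('top')
v,u=np.mgrid[304:315,418:427];w=g1[304:315,418:427];m=np.clip(150-w,0,None)
c=((u*m).sum()/m.sum(),(v*m).sum()/m.sum());print('hole',c,plane(f,[c],104.5),plane(f,[c],102))
for a in(411,453):
    sub=g0[304:314,a:a+10];v,u=np.mgrid[304:314,a:a+10];m=np.clip(sub-66,0,None)
    m[:, -1]=0
    c=((u*m).sum()/m.sum(),(v*m).sum()/m.sum());print('pin',c,plane(f,[c],46),plane(f,[c],50))
    print(sub.astype(int))
E
```

```text
hole (np.float64(422.8352699931648), np.float64(309.05878332194123)) [[ 490.02 -135.04  104.5 ]] [[ 490.13 -135.54  102.  ]]
pin (np.float64(416.67436974789916), np.float64(309.15861344537814)) [[ 492.29 -133.87   46.  ]] [[ 492.11 -133.12   50.  ]]
[[63 62 63 63 65 64 64 62 61 62]
 [62 63 62 63 63 63 63 62 59 64]
 [62 63 63 63 63 64 63 63 62 62]
 [63 62 63 63 67 70 72 69 64 61]
 [63 62 62 67 74 82 88 83 70 60]
 [63 64 62 68 80 93 99 94 73 56]
 [62 64 64 68 80 89 92 85 66 49]
 [64 64 65 67 72 77 76 65 55 45]
 [64 63 64 65 67 67 65 58 52 50]
 [63 64 64 63 65 64 62 59 59 58]]
pin (np.float64(459.5174672489083), np.float64(309.35480349344977)) [[ 493.25 -223.89   46.  ]] [[ 493.06 -222.81   50.  ]]
[[59 59 59 61 59 60 61 59 59 58]
 [59 59 61 61 60 60 60 60 60 59]
 [60 60 60 61 60 62 61 59 60 57]
 [59 60 60 60 64 64 66 64 62 61]
 [60 60 61 61 67 75 80 82 80 72]
 [61 60 60 62 72 83 93 97 97 82]
 [60 59 61 64 71 84 91 94 91 78]
 [60 60 60 60 67 71 76 76 69 58]
 [60 62 62 60 63 63 63 57 51 44]
 [62 59 60 59 60 60 59 55 50 48]]
```

Emit:
arm_command(deltas=[{"hand": 20,"tx": 1.2,"ty": 2.0,"tz": 5,"wx": 0,"wy": 0,"wz": 0},{"hand": 20,"tx": 0,"ty": 0,"tz": 10,"wx": 0,"wy": 0,"wz": 0},{"hand": 20,"tx": 0,"ty": 0,"tz": 10,"wx": 0,"wy": 0,"wz": 0},{"hand": 20,"tx": 0,"ty": 0,"tz": 8,"wx": 0,"wy": 0,"wz": 0},{"hand": 20,"tx": 0,"ty": 0,"tz": 4,"wx": 0,"wy": 0,"wz": 0},{"hand": 20,"tx": 0,"ty": 0,"tz": 0,"wx": 0,"wy": 0,"wz": 0}])

```text
clock: 8.2
eef_pos: [494.4, -178.6, 75.9]
tcp_rot: [-3.141, -0.0, 1.584]
contact_force: [-0.2, -0.1, -2.2]
opening: 0.337
grasp_force: 59.5
```

```bash
python3 - <<'E'
from h import *
np.set_printoptions(precision=2,suppress=True)
s=grab('side','side2.png');t=grab('top','top2.png')
for _ in range(1): q=r.sense();print(q['clock'],q['eef_pos'],q['tcp_rot'],q['contact_force'],q['wrist_torque'])
a,b=cv2.imread('pics/top2.png'),cv2.imread('pics/side2.png')
c=lambda i,u,v,k:cv2.resize(i[v:v+400//k,u:u+400//k],(400,400),interpolation=cv2.INTER_CUBIC)
cv2.imwrite('pics/c2.png',np.hstack([c(a,390,285,8),c(b,240,295,8)]))
g=a.astype(float).sum(2)/3
z=q['eef_pos'][2]-13.5
p=np.round(proj(t,np.array([[492.3,-134,z+6]]))[0]).astype(int);print(p)
sl=np.s_[p[1]-5:p[1]+6,p[0]-5:p[0]+6];v,u=np.mgrid[sl];w=g[sl];m=np.clip(150-w,0,None);print(w.astype(int))
cc=((u*m).sum()/m.sum(),(v*m).sum()/m.sum());print('hole',cc,plane(t,[cc],z+5))
E
```

```text
8.3 [ 494.7  -178.78   76.44] [3.14 0.   1.58] [ 0.02 -0.04 -2.65] [ 0.02 -0.01  0.08]
[419 309]
[[195 195 192 187 186 189 192 179 139 115 133]
 [194 188 174 159 156 165 179 174 137 115 134]
 [190 175 143 110 101 120 154 163 134 114 133]
 [188 159 114  73  61  83 127 151 129 114 134]
 [186 153 103  72  66  75 113 144 126 114 136]
 [189 163 120  90  87  91 121 148 131 118 139]
 [194 179 150 124 115 121 147 161 136 118 136]
 [196 190 178 164 155 160 174 174 142 119 138]
 [195 195 192 188 185 186 189 180 142 118 136]
 [196 196 195 195 195 195 195 179 141 115 130]
 [195 196 196 196 196 196 194 182 144 118 130]]
hole (np.float64(419.9197108066971), np.float64(308.24847792998474)) [[ 493.25 -136.4    67.94]]
```

View pics/c2.png

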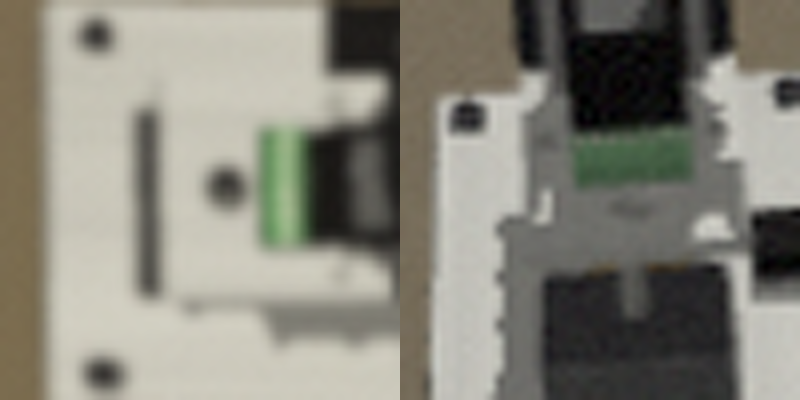

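The top crop has the +y hole at full-image (418,308). The side crop has the -y hole at (268.5,320.5), with the pin's top right below it at (269,328). So it is nearly aligned; I'll put numbers on it.

```bash
python3 - <<'E'
from h import *
np.set_printoptions(precision=2,suppress=True)
s=grab('side');t=grab('top')
g=cv2.imread('pics/top2.png').astype(float).sum(2)/3
sl=np.s_[304:313,415:422];v,u=np.mgrid[sl];m=np.clip(150-g[sl],0,None);c=((u*m).sum()/m.sum(),(v*m).sum()/m.sum())
print('L hole',c,plane(t,[c],67))
S=lambda x,y:(240+(x-400)/8-.44,295+y/8-.44)
print('R hole side z68.5',plane(s,[S(632,208)],68.5))
print('R pin body side, z52',plane(s,[S(634,285)],50))
print('plate edges side z68.5', plane(s,[S(527,200),S(740,200)],68.5))
for _ in range(3): print(r.sense()['eef_pos'])
E
```

```text
L hole (np.float64(417.9499844672258), np.float64(307.8928238583411)) [[ 493.95 -132.54   67.  ]]
R hole side z68.5 [[ 493.94 -226.35   68.5 ]]
R pin body side, z52 [[ 493.11 -234.02   50.  ]]
plate edges side z68.5 [[ 467.47 -220.04   68.5 ]
 [ 521.21 -226.26   68.5 ]]
[ 494.77 -178.8    76.59]
[ 494.77 -178.8    76.59]
[ 494.77 -178.8    76.59]
```

Emit:
arm_command(deltas=[{"hand": 20,"tx": -0.9,"ty": -1.2,"tz": 0,"wx": 0,"wy": 0,"wz": 0},{"hand": 20,"tx": 0,"ty": 0,"tz": 4,"wx": 0,"wy": 0,"wz": 0},{"hand": 20,"tx": 0,"ty": 0,"tz": 3,"wx": 0,"wy": 0,"wz": 0},{"hand": 20,"tx": 0,"ty": 0,"tz": 2,"wx": 0,"wy": 0,"wz": 0},{"hand": 20,"tx": 0,"ty": 0,"tz": 0,"wx": 0,"wy": 0,"wz": 0}])

```text
clock: 9.02
eef_pos: [493.2, -179.5, 67.0]
tcp_rot: [-3.141, -0.0, 1.584]
contact_force: [0.2, -0.4, -2.6]
opening: 0.34
grasp_force: 59.5
```

Emit:
arm_command(deltas=[{"hand": 20,"tx": 0,"ty": 0,"tz": 2,"wx": 0,"wy": 0,"wz": 0},{"hand": 20,"tx": 0,"ty": 0,"tz": 2,"wx": 0,"wy": 0,"wz": 0},{"hand": 20,"tx": 0,"ty": 0,"tz": 0,"wx": 0,"wy": 0,"wz": 0}])

```text
clock: 9.4
eef_pos: [493.2, -179.6, 63.1]
tcp_rot: [-3.141, -0.0, 1.584]
contact_force: [-0.7, 0.6, -2.7]
opening: 0.342
grasp_force: 59.5
```

```bash
python3 - <<'E'
from h import *
np.set_printoptions(precision=2,suppress=True)
s=grab('side','side3.png');t=grab('top','top3.png')
q=r.sense();print(q['clock'],q['eef_pos'],q['tcp_rot'],q['contact_force'],q['wrist_torque'])
a,b=cv2.imread('pics/top3.png'),cv2.imread('pics/side3.png')
c=lambda i,u,v,k:cv2.resize(i[v:v+400//k,u:u+400//k],(400,400),interpolation=cv2.INTER_CUBIC)
cv2.imwrite('pics/c3.png',np.hstack([c(a,400,290,10),c(b,245,305,8)]))
print((a.astype(float).sum(2)/3)[302:316,410:425].astype(int))
E
```

```text
9.5 [ 493.31 -179.61   63.26] [-3.14 -0.    1.58] [-0.45 -0.36 -2.83] [0.01 0.03 0.01]
[[182 192 193 193 193 193 193 193 193 192 182 155 139 149 159]
 [184 194 195 194 195 195 194 194 194 194 179 143 120 135 154]
 [184 193 195 196 196 195 194 192 195 194 181 144 120 139 156]
 [186 195 195 197 195 191 186 183 187 191 179 146 124 141 156]
 [184 193 194 194 190 177 160 152 160 174 174 146 124 142 159]
 [183 193 195 192 180 150 117 104 115 142 158 137 121 138 159]
 [183 193 195 189 171 126  91  86  92 118 142 129 115 133 158]
 [182 194 194 189 166 122  93  94  99 115 134 125 113 130 153]
 [181 195 195 192 172 133 103  97 104 123 141 126 112 132 156]
 [179 195 197 196 185 160 130 116 126 148 160 134 115 130 153]
 [180 193 197 197 194 184 165 153 160 173 173 141 115 129 153]
 [181 194 195 197 195 194 187 181 185 190 180 145 117 131 155]
 [179 194 195 195 195 195 194 192 194 194 181 148 119 133 157]
 [180 194 196 196 196 196 196 196 196 196 185 152 123 131 152]]
```

View pics/c3.png

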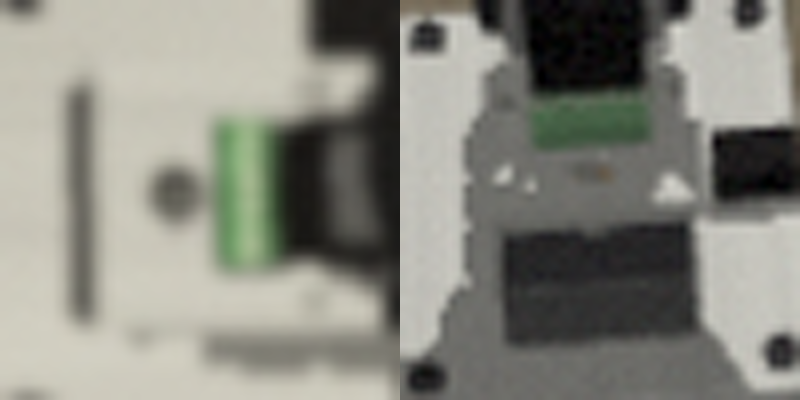

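The top crop shows a lighter pin tip within the hole at (416.7,309), matching the measured pin. The side crop shows the plate over the tower with the pin no longer outside it. No lateral force, so I'll lower on.

Emit:
arm_command(deltas=[{"hand": 20,"tx": 0,"ty": 0,"tz": 2,"wx": 0,"wy": 0,"wz": 0},{"hand": 20,"tx": 0,"ty": 0,"tz": 2,"wx": 0,"wy": 0,"wz": 0},{"hand": 20,"tx": 0,"ty": 0,"tz": 1,"wx": 0,"wy": 0,"wz": 0},{"hand": 20,"tx": 0,"ty": 0,"tz": 0,"wx": 0,"wy": 0,"wz": 0}])

```text
clock: 10.0
eef_pos: [493.3, -179.6, 58.1]
tcp_rot: [-3.141, -0.0, 1.584]
contact_force: [0.4, 0.1, -2.9]
opening: 0.343
grasp_force: 59.4
```

Emit:
arm_command(deltas=[{"hand": 20,"tx": 0,"ty": 0,"tz": 1,"wx": 0,"wy": 0,"wz": 0},{"hand": 20,"tx": 0,"ty": 0,"tz": 1,"wx": 0,"wy": 0,"wz": 0},{"hand": 20,"tx": 0,"ty": 0,"tz": 1,"wx": 0,"wy": 0,"wz": 0},{"hand": 20,"tx": 0,"ty": 0,"tz": 0,"wx": 0,"wy": 0,"wz": 0}], squeeze=90)

```text
clock: 10.5
eef_pos: [493.4, -179.6, 55.4]
tcp_rot: [3.142, 0.0, 1.584]
contact_force: [-1.9, 0.2, 3.3]
opening: 0.34
grasp_force: 91.3
```

Emit:
arm_command(deltas=[{"hand": 20,"tx": 0,"ty": -0.3,"tz": 1,"wx": 0,"wy": 0,"wz": 0},{"hand": 20,"tx": 0,"ty": 0,"tz": 1,"wx": 0,"wy": 0,"wz": 0},{"hand": 20,"tx": 0,"ty": 0,"tz": 1,"wx": 0,"wy": 0,"wz": 0},{"hand": 20,"tx": 0,"ty": 0,"tz": 0,"wx": 0,"wy": 0,"wz": 0}])

```text
clock: 11.0
eef_pos: [493.4, -179.6, 52.4]
tcp_rot: [3.141, 0.0, 1.584]
contact_force: [-1.4, -0.2, 5.6]
opening: 0.336
grasp_force: 91.5
```

Emit:
arm_command(deltas=[{"hand": 20,"tx": 0,"ty": 0,"tz": 1,"wx": 0,"wy": 0,"wz": 0},{"hand": 20,"tx": 0,"ty": 0,"tz": 0.5,"wx": 0,"wy": 0,"wz": 0},{"hand": 20,"tx": 0,"ty": 0,"tz": 0,"wx": 0,"wy": 0,"wz": 0}])

```text
clock: 11.38
eef_pos: [493.4, -179.7, 51.0]
tcp_rot: [3.141, 0.0, 1.584]
contact_force: [-1.0, 0.2, 6.9]
opening: 0.334
grasp_force: 91.6
```

Emit:
arm_command(deltas=[{"hand": 20,"tx": 0,"ty": 0,"tz": 0.5,"wx": 0,"wy": 0,"wz": 0},{"hand": 20,"tx": 0,"ty": 0,"tz": 0.5,"wx": 0,"wy": 0,"wz": 0},{"hand": 20,"tx": 0,"ty": 0,"tz": 0,"wx": 0,"wy": 0,"wz": 0}])

```text
clock: 11.75
eef_pos: [493.4, -179.6, 50.1]
tcp_rot: [3.141, 0.0, 1.584]
contact_force: [-1.8, 0.1, 7.7]
opening: 0.337
grasp_force: 92.3
```

Emit:
arm_command(deltas=[{"hand": 20,"tx": 0,"ty": 0,"tz": 0.3,"wx": 0,"wy": 0,"wz": 0},{"hand": 20,"tx": 0,"ty": 0,"tz": 0,"wx": 0,"wy": 0,"wz": 0}])

```text
clock: 12.0
eef_pos: [493.4, -179.7, 50.1]
tcp_rot: [3.141, 0.0, 1.584]
contact_force: [-3.2, 1.0, 11.6]
opening: 0.337
grasp_force: 92.8
```

Emit:
arm_command(deltas=[{"hand": 20,"tx": 0,"ty": 0,"tz": 0.3,"wx": 0,"wy": 0,"wz": 0},{"hand": 20,"tx": 0,"ty": 0,"tz": 0,"wx": 0,"wy": 0,"wz": 0}])

```text
clock: 12.25
eef_pos: [493.4, -179.7, 50.0]
tcp_rot: [3.141, 0.0, 1.584]
contact_force: [-4.3, 1.8, 16.3]
opening: 0.332
grasp_force: 93.3
```

```bash
python3 - <<'E'
from h import *
np.set_printoptions(precision=2,suppress=True)
s=grab('side','side4.png');t=grab('top','top4.png')
q=r.sense();print(q['clock'],q['eef_pos'],q['tcp_rot'],q['contact_force'],q['wrist_torque'])
a,b=cv2.imread('pics/top4.png'),cv2.imread('pics/side4.png')
c=lambda i,u,v,k:cv2.resize(i[v:v+400//k,u:u+400//k],(400,400),interpolation=cv2.INTER_CUBIC)
cv2.imwrite('pics/c4.png',np.hstack([c(a,400,290,10),c(b,245,305,8)]))
E
```

```text
12.35 [ 493.38 -179.67   50.03] [3.14 0.   1.58] [-4.27  1.75 16.43] [ 0.33  0.79 -0.04]
```

View pics/c4.png

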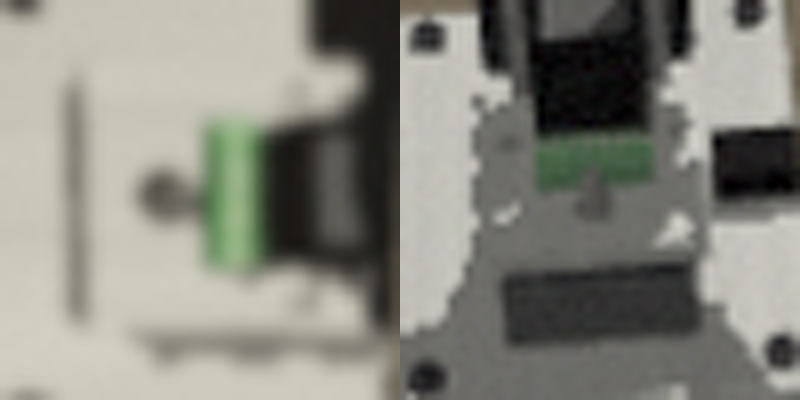

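The pins stand up through both holes (top crop (170,190), side crop (594,190)), and the plate's end lies on the tower. Force rises with no further travel, so it is seated. I'll relieve the side force and firm the press a little.

Emit:
arm_command(deltas=[{"hand": 20,"tx": 0.1,"ty": -0.3,"tz": 0.3,"wx": 0,"wy": 0,"wz": 0},{"hand": 20,"tx": 0,"ty": 0,"tz": 0,"wx": 0,"wy": 0,"wz": 0},{"hand": 20,"tx": 0,"ty": 0,"tz": 0,"wx": 0,"wy": 0,"wz": 0}])

```text
clock: 12.72
eef_pos: [493.3, -179.7, 50.0]
tcp_rot: [3.14, 0.0, 1.584]
contact_force: [-3.2, 2.4, 18.4]
opening: 0.336
grasp_force: 93.5
```

```bash
python3 - <<'E'
from h import *
np.set_printoptions(precision=2,suppress=True)
q=r.sense();print(q['clock'],q['eef_pos'],q['tcp_rot'],q['contact_force'],q['wrist_torque'])
E
```

```text
12.725 [ 493.35 -179.66   50.  ] [3.14 0.   1.58] [-3.22  2.39 18.39] [ 0.39  0.84 -0.08]
```

```bash
python3 -c "
from rig import r
print(r.sign_off())"
```

```text
the job is handed in; nothing more can be done
None
```

I handed the job in at about 12.7 s with the relay module over both pins, seated on the rest pads, and still held down with about 21 N on the jig. The sign-off returned no verdict. I never touched the bottle, cup, screwdriver or spool.

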